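# Push the cork plug out of a clamped cork borer with its rod

### The arm

A 6-joint arm with a two-finger parallel gripper is mounted at the origin on a cart in front of the work surface, level with it; the furniture and walls round the work are solid. World frame = base frame: x ahead of the robot, y to its left, z up, the work surface at z = 0. Lengths are in m, angles in rad, forces in N, time in s.
With the tool pointing down it reaches from about 0.275 to 0.875 m from the base axis. Payload 12.5 kg.
Tool frame: the origin (TCP) lies at the very end of the fingers, on their centre line; the grasp point (between the pads) lies 19 mm behind it; x points along the fingers, y is the direction in which the jaws open and shut, and the axes are right-handed (so a half turn about x gives the same grasp; the last joint's range is limited). The gripper opens to 85 mm and grips with 20 to 120 N. Pads are 22 mm wide; open, the fingers measure 114 mm over their backs; the gripper's body (76 mm by 85 mm) begins 54 mm behind the grasp point. The pads swing forward as they close: fully open they stand 13 mm farther back than shut.
Start: joints at [1.067, 0.351, 1.652, -0, 1.139, -0.085], TCP at [0.224, 0.502, 0.231] pointing down, gripper open.
Joint ranges: [-2.75, 2.75], [-0.79, 2.1], [0.01, 2.65], [-1.57, 4.71], [0.07, 3.14], [-2.87, 2.87]. Speed limits (rad/s): [2.22, 2.22, 2.79, 3.14, 3.14, 3.14].

### API

Orientations are given as a 3x3 rotation matrix whose columns are the frame's x, y, z axes.
In Python, from bench import manip gives the robot as it stands. Calls block until the motion is done:
- manip.move_ptp(position, orientation): joint-space move of the TCP to a pose.
- manip.move_l(position, attitude=None, max_speed=0.15): straight line of the TCP; attitude=None keeps the orientation; max_speed is the mean speed in m/s.
- manip.move_j(angles): joint-space move.
- manip.set_gripper(opening, effort=None): opening from 0.0 (shut) to 1.0 (fully open); effort is the grip in N (None keeps the last); returns when the fingers have stopped.
- manip.dwell(seconds).
- manip.inverse_kinematics(position, orientation): joint angles nearest the present ones, or None.
- manip.grab_frame(name): name is "scene" or "top"; returns (picture, depth): 480x640x3 uint8, red, green, blue; 480x640 float32, m along the optical axis (not along the pixel's ray), 0 where there is no reading.
- manip.get_calibration(name): a dict with "camera_matrix" (3x3 intrinsics, pixels), "k1" (the pictures are not rectified: a ray, as slopes to the right and down, at radius r is drawn at 1 + k1 r^2 times it, then the intrinsics apply), "R" (3x3) and "t" (3): a world point X has camera coordinates R X + t. Camera axes: x right, y down, z forward; pixel columns grow to the right and rows downward; lengths in m; the calibration is good to about 2 mm. A picture is of the moment at which its call begins. get_calibration takes no time and is no camera call.
A pose or a line that the arm cannot do raises manip.Unreachable and nothing moves.
- manip.sign_off(): hands the job in, once; it reports no verdict.
Trained networks look in the newest picture that a camera, given by its name, has taken for a name from the list of things; names that differ only in an ending like _2 or _b are one class to them, and where a whole thing is asked for, a point or a joint stands for the part that bears it (a point fixed in the world has none). Each returns a list of dicts, best first, with "confidence" (0 to 1); they miss things now and then, are a little off and sometimes report something else, mostly with a low value. They report only what shows in the picture. A call takes as long as a camera call. They do not tell look-alikes from the thing itself.
- manip.look_for(camera, name): "at" ([x, y, z] in m, in world coordinates, good to about 4 mm: the middle of the surface that is visible of it).
Readings, each from a call of its own:
- manip.current_time(): time.
- manip.current_qpos(): joint angles.
- manip.current_joint_vel(): joint speeds.
- manip.current_joint_torque(): joint torques, N m.
- manip.current_ee_pos(): TCP position.
- manip.current_tcp_rot(): TCP orientation.
- manip.current_force(): force on the tool from outside, world axes, zero at the start.
- manip.current_ft_torque(): the same for the moment, N m.
- manip.current_grip_width(): opening from 0.0 (shut) to 1.0 (fully open).
Only numpy, scipy, OpenCV 4.12 (cv2) and the standard library are available. Lean on these libraries where they do the work, as an engineer would, in place of code of your own. Each camera call takes 0.05 s, during which the arm holds its last target.

### The job

A plug of cork is stuck in the cutting end of the cork borer that is clamped upright in the retort stand. Take the push rod from the borer block, feed it into the borer from the winged top end and press the plug out gently so that it drops into the dish below, giving with the borer as its springy clamp tips and never forcing the rod when it binds. Then draw the rod out and stand it back in its hole in the block, fully down, leaving the dish and the other things where they are.

Things in the scene. Friction and masses are not known exactly. Their poses are not given: they have to be found in the camera images.
- rod: push rod, 151 mm tall, standing upright in the borer block: steel shaft 10.2 mm thick, 97 mm long, tapering to 7 mm at the last 4 mm; then a steel collar 26 mm wide, 4 mm thick; then a light wood handle 22 mm thick, 50 mm long. Origin: centre of the lower tip; z runs up the rod to the handle. About 90 g. Best gripped round the handle, 127 mm above the tip.
- plug: cork plug, 12.3 mm thick, 24 mm long, held by friction inside the borer's lower end, its underside 1 to 9 mm above the cutting edge. Origin: centre of the underside, z up along it at the start. It slides at about 6 to 13 N, less when pushed slowly, and drops free when its top is about 15 mm above the cutting edge.
- stand: retort stand, fixed: grey base plate 220 x 130 x 12 mm, upright post 262 mm high, and a clamp arm holding the brass borer. Origin: on the table under the borer's axis, z up; x points from the borer to the post, 135 mm away; y to the left of x. The borer's tube runs from 75 mm (cutting edge) to 165 mm (mouth) above the table.
- borer_mouth (a point): centre of the borer's open upper end as it stands unloaded, 165 mm above the table, axes as the stand's. Bore 12.5 mm wide, straight, 90 mm deep, countersunk to 16.5 mm in the top 3 mm. Its two handle wings reach 34 mm to either side in y, 3 to 10 mm below the mouth. It moves when pushed: see clamp_pivot.
- clamp_pivot (a point): point on the post, 131 mm from the borer's axis and 118 mm above the table, about which arm, clamp and borer tip together. The arm is springy: for each newton of downward push on the borer they tip by about 0.0047 rad and the borer dips 0.6 mm, its mouth leaning away from the post; they spring back when the load goes. A rod kept upright while the borer tips binds in the bore. Axes as the stand's.
- dish: white porcelain evaporating dish, 72 x 68 x 29 mm, loose on the base plate under the borer. Origin: centre of its underside, z up. Inside floor 4 mm up.
- block: wooden borer block, fixed, 150 x 56 x 50 mm on a 160 x 66 x 6 mm foot, long axis x. Origin: centre of its underside. The rod's hole is 52 mm to -x of the centre; two smaller brass borers with wings stand fixed at x = 0 and x = +54 mm, up to 103 mm above the table.
- rod_hole (a point): centre of the mouth of the rod's hole in the block's top, 50 mm above the table: 14.5 mm wide, 42 mm deep, flat bottom. Axes as the block's.
- bung: bored cork bung, bystander, 38 mm wide, 30 mm high, loose on the table. Origin: centre of its underside.
- dropper_brown: brown dropper bottle with black cap, bystander, 33 mm wide, 94 mm high, loose on the table. Origin: centre of its underside.
Not all that is in view belongs to the job. There is more than one size of the rod; the job needs the smaller.

How it is judged:
By the outcome, as a careful person would: the job done as asked, in the order asked, and still so for the second after the job is handed in, with the robot touching nothing.
It also fails if it takes over 58 s, if anything falls off the work surface, if the arm or the gripper's body presses on something with over 40 N, if the wrist force passes 120 N, or if a joint passes its speed limit or range.

## Working session

There is one attempt and no reset: what is moved stays moved. The work goes in short steps, each a Python script; the robot and the scene stay as the last script left them, time stands still between calls to the robot, and variables do not carry over. Pictures are saved under pics/ and viewed, and the job is handed in when it is done.

```bash
ls; mkdir -p pics; python3 - <<'E'
from bench import manip
import cv2,numpy as np
for c in ["scene","top"]:
    p,d=manip.grab_frame(c)
    cv2.imwrite(f"pics/{c}0.png",p[:,:,::-1]); np.save(f"{c}0.npy",d)
    k=manip.get_calibration(c); print(c,k)
    for n in ["rod","stand","dish","block","bung","dropper_brown","borer_mouth"]:
        print(n,[(np.round(r["at"],4).tolist(),round(r["confidence"],2)) for r in manip.look_for(c,n)])
print(manip.current_time())
E
```

```text
pics
scene {'camera_matrix': array([[620.90467626,   0.        , 307.70196225],
       [  0.        , 620.90467626, 236.4533192 ],
       [  0.        ,   0.        ,   1.        ]]), 'k1': -0.0781390152503235, 'R': array([[-0.44863354, -0.89371394,  0.0018253 ],
       [-0.68492136,  0.34250876, -0.64309446],
       [ 0.5741173 , -0.28976393, -0.76578469]]), 't': array([6.34067488e-04, 5.16626970e-01, 6.82097431e-01])}
rod [([0.4383, -0.3291, 0.128], 0.86), ([0.5904, -0.1682, 0.0136], 0.31)]
stand [([0.5903, -0.1671, 0.0079], 0.97)]
dish [([0.5824, -0.1496, 0.0265], 0.58)]
block [([0.447, -0.3752, 0.0478], 0.88)]
bung [([0.3518, -0.2098, 0.0306], 0.79)]
dropper_brown [([0.6543, -0.3761, 0.0423], 0.8), ([0.4451, -0.3738, 0.0483], 0.66)]
borer_mouth [([0.5895, -0.1658, 0.0116], 0.86)]
top {'camera_matrix': array([[569.12099383,   0.        , 323.51254546],
       [  0.        , 569.12099383, 236.70770755],
       [  0.        ,   0.        ,   1.        ]]), 'k1': -0.15313944531536502, 'R': array([[-0.02622086, -0.99959637, -0.01093485],
       [-0.9974133 ,  0.0268928 , -0.06665947],
       [ 0.06692663,  0.00915869, -0.99771586]]), 't': array([-0.24823855,  0.55862576,  0.92497355])}
rod [([0.4401, -0.2073, 0.1941], 0.72), ([0.4379, -0.3318, 0.1581], 0.67)]
stand [([0.6287, -0.1749, 0.0117], 0.95)]
dish [([0.5642, -0.1512, 0.0297], 0.57)]
block [([0.4658, -0.3833, 0.0501], 0.73), ([0.6178, -0.1824, 0.0169], 0.59)]
bung [([0.3534, -0.2073, 0.03], 0.86)]
dropper_brown []
borer_mouth [([0.6178, -0.1792, 0.0172], 0.93)]
0.8
```

View pics/scene0.png

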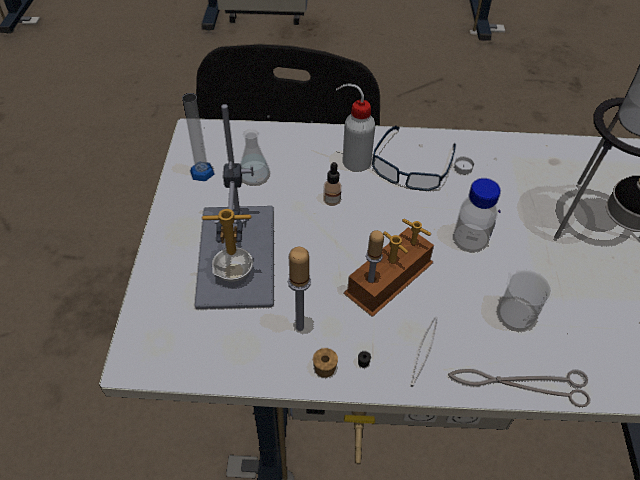

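View pics/top0.png

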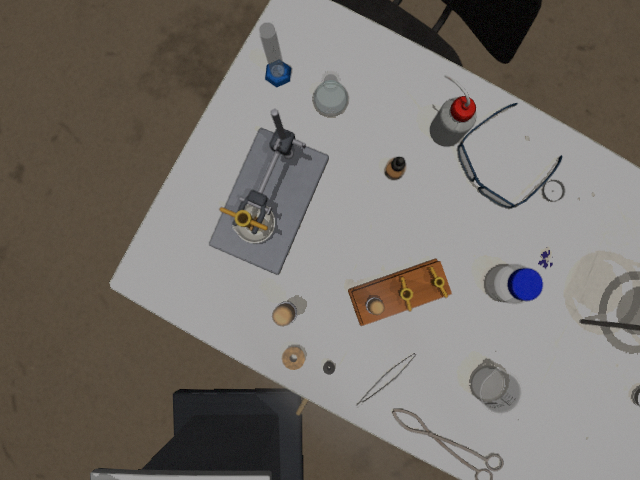

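```bash
cat > h.py <<'E'
from bench import manip
import numpy as np, cv2
def ray(c,uv):
    k=manip.get_calibration(c);K=k["camera_matrix"];k1=k["k1"]
    p=(np.array(uv,float)-K[:2,2])/[K[0,0],K[1,1]]
    q=p.copy()
    for _ in range(20): q=p/(1+k1*(q@q))
    R=k["R"];return -R.T@k["t"], R.T@np.array([q[0],q[1],1])
def atz(c,uv,z):
    o,d=ray(c,uv);return o+d*(z-o[2])/d[2]
def proj(c,X):
    k=manip.get_calibration(c);K=k["camera_matrix"]
    x=k["R"]@np.asarray(X)+k["t"];s=x[:2]/x[2];s=s*(1+k["k1"]*(s@s));return K[:2,:2]@s+K[:2,2]
def crop(c,img,u0,v0,w,h,f,name):
    cv2.imwrite(name,cv2.resize(img[v0:v0+h,u0:u0+w],None,fx=f,fy=f,interpolation=cv2.INTER_CUBIC))
E
python3 - <<'E'
from h import *
t=cv2.imread("pics/top0.png");s=cv2.imread("pics/scene0.png")
crop("t",t,200,100,140,180,5,"pics/t_stand.png") if 0 else crop("t",t,200,100,140,180,3.3,"pics/t_stand.png")
crop("t",t,340,250,130,90,6,"pics/t_block.png")
crop("s",s,180,90,110,230,2.6,"pics/s_stand.png")
crop("s",s,330,200,120,120,5,"pics/s_block.png")
E
```

```text
(no output)
```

View pics/t_stand.png

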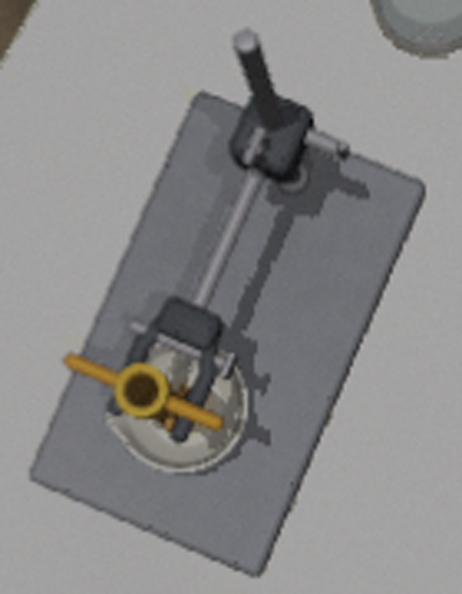

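View pics/t_block.png

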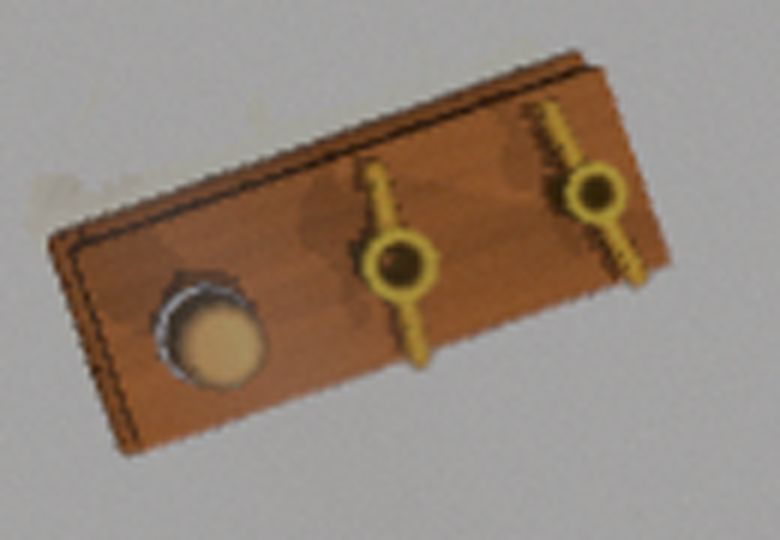

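View pics/s_stand.png

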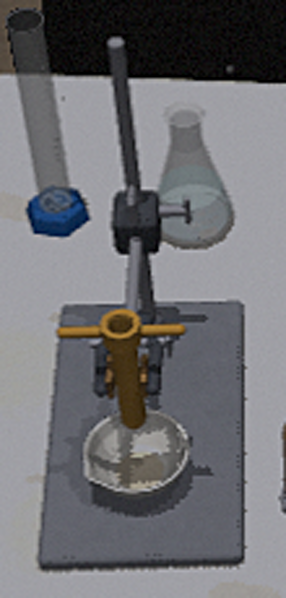

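View pics/s_block.png

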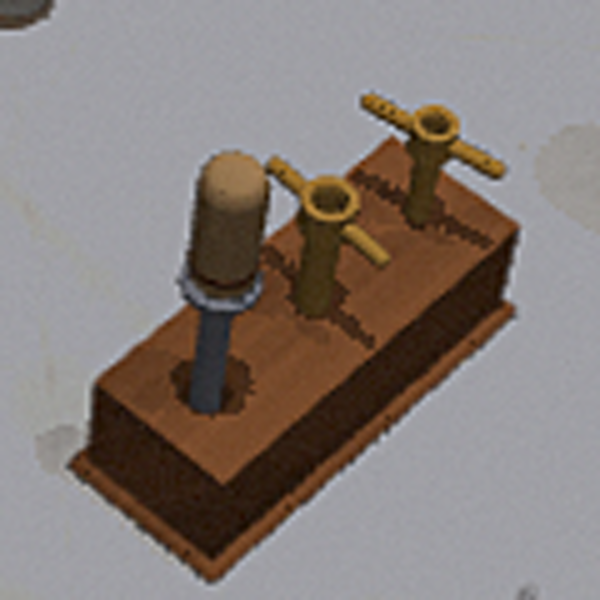

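```bash
cat >> h.py <<'E'
def tri(a,b):
    o1,d1=ray("top",a);o2,d2=ray("scene",b)
    A=np.stack([d1,-d2],1);s=np.linalg.lstsq(A,o2-o1,rcond=None)[0]
    p,q=o1+s[0]*d1,o2+s[1]*d2
    return (p+q)/2,np.linalg.norm(p-q)
def un(x,y,f,u0,v0): return ((x+.5)/f-.5+u0,(y+.5)/f-.5+v0)
E
python3 - <<'E'
from h import *
np.set_printoptions(precision=4,suppress=True)
m_t=un(142,388,3.3,200,100);m_s=un(121,324,2.6,180,90)
p_t=un(246,40,3.3,200,100);p_s=un(116,43,2.6,180,90)
print("mouth",atz("top",m_t,.165),atz("scene",m_s,.165),tri(m_t,m_s))
print("post",atz("top",p_t,.262),atz("scene",p_s,.262),tri(p_t,p_s))
print("rodtop",atz("top",un(223,345,6,340,250),.157))
# rod top scene: handle collar centre z=8+99=.107 and shaft at hole
print("collar s",atz("scene",un(221,291,5,330,200),.107))
print("shaft at hole s",atz("scene",un(208,405,5,330,200),.05))
for n,a,z in [("b0",(400,264),.103),("b54",(596,193),.103)]: print(n,atz("top",un(*a,6,340,250),z))
for n,a,z in [("b0s",(331,200),.103),("b54s",(436,125),.103)]: print(n,atz("scene",un(*a,5,330,200),z))
for a in [(75,245),(130,452),(670,262),(605,70)]: print("blk corner",atz("top",un(*a,6,340,250),.05))
for a in [(97,385),(222,485),(518,230),(390,140)]: print("blk corner s",atz("scene",un(*a,5,330,200),.05))
for a in [(203,92),(425,187),(260,576),(33,476)]: print("base",atz("top",un(*a,3.3,200,100),.012))
E
```

```text
mouth [ 0.5724 -0.1515  0.165 ] [ 0.5727 -0.15    0.165 ] (array([ 0.5728, -0.1508,  0.1644]), np.float64(0.0014532226084068745))
post [ 0.6942 -0.2075  0.262 ] [ 0.6947 -0.2055  0.262 ] (array([ 0.6949, -0.2066,  0.2613]), np.float64(0.0019238403751698683))
rodtop [ 0.4416 -0.3363  0.157 ]
collar s [ 0.4397 -0.3329  0.107 ]
shaft at hole s [ 0.4379 -0.3326  0.05  ]
b0 [ 0.4573 -0.3856  0.103 ]
b54 [ 0.4735 -0.4356  0.103 ]
b0s [ 0.4581 -0.3845  0.103 ]
b54s [ 0.4697 -0.4315  0.103 ]
blk corner [ 0.4629 -0.3065  0.05  ]
blk corner [ 0.4077 -0.3195  0.05  ]
blk corner [ 0.4536 -0.4651  0.05  ]
blk corner [ 0.5052 -0.4493  0.05  ]
blk corner s [ 0.4608 -0.3047  0.05  ]
blk corner s [ 0.4092 -0.3209  0.05  ]
blk corner s [ 0.4537 -0.4625  0.05  ]
blk corner s [ 0.5068 -0.4455  0.05  ]
base [ 0.7412 -0.1618  0.012 ]
base [ 0.6877 -0.2748  0.012 ]
base [ 0.4918 -0.1864  0.012 ]
base [ 0.5453 -0.0717  0.012 ]
```

```bash
cat >> h.py <<'E'
A=np.deg2rad(-24.6)
ex=np.array([np.cos(A),np.sin(A),0]);ey=np.array([-np.sin(A),np.cos(A),0]);ez=np.array([0,0,1.])
def Rdown(psi):
    x=np.array([0,0,-1.]);y=np.array([np.cos(psi),np.sin(psi),0]);return np.stack([x,y,np.cross(x,y)],1)
np.set_printoptions(precision=4,suppress=True)
E
python3 - <<'E'
from h import *
for d in (65.4,-114.6,-24.6,155.4):
    R=Rdown(np.deg2rad(d))
    for p in [(.4415,-.335,.25),(.4415,-.335,.116),(.5726,-.1508,.29),(.5726,-.1508,.20)]:
        print(d,p,manip.inverse_kinematics(p,R))
E
```

```text
65.4 (0.4415, -0.335, 0.25) [-0.7331  0.3397  1.619  -0.      1.1829 -1.8745]
65.4 (0.4415, -0.335, 0.116) [-0.7331  0.5036  1.7398 -0.      0.8982 -1.8745]
65.4 (0.5726, -0.1508, 0.29) [-0.3361  0.3773  1.4655 -0.      1.2988 -1.4776]
65.4 (0.5726, -0.1508, 0.2) [-0.3361  0.4591  1.5712 -0.      1.1113 -1.4776]
-114.6 (0.4415, -0.335, 0.25) [-0.7331  0.3397  1.619  -0.      1.1829  1.2671]
-114.6 (0.4415, -0.335, 0.116) [-0.7331  0.5036  1.7398 -0.      0.8982  1.2671]
-114.6 (0.5726, -0.1508, 0.29) [-0.3361  0.3773  1.4655 -0.      1.2988  1.664 ]
-114.6 (0.5726, -0.1508, 0.2) [-0.3361  0.4591  1.5712 -0.      1.1113  1.664 ]
-24.6 (0.4415, -0.335, 0.25) [-0.7331  0.3397  1.619  -0.      1.1829 -0.3037]
-24.6 (0.4415, -0.335, 0.116) [-0.7331  0.5036  1.7398 -0.      0.8982 -0.3037]
-24.6 (0.5726, -0.1508, 0.29) [-0.3361  0.3773  1.4655 -0.      1.2988  0.0932]
-24.6 (0.5726, -0.1508, 0.2) [-0.3361  0.4591  1.5712 -0.      1.1113  0.0932]
155.4 (0.4415, -0.335, 0.25) [-0.7331  0.3397  1.619  -0.      1.1829  2.8378]
155.4 (0.4415, -0.335, 0.116) [-0.7331  0.5036  1.7398 -0.      0.8982  2.8378]
155.4 (0.5726, -0.1508, 0.29) None
155.4 (0.5726, -0.1508, 0.2) None
```

```bash
python3 - <<'E'
from h import *
R=Rdown(np.deg2rad(-114.6))
manip.move_ptp((.4413,-.3352,.19),R)
manip.set_gripper(0.55,50)
manip.move_l((.4413,-.3352,.116),max_speed=.1)
p,d=manip.grab_frame("scene");cv2.imwrite("pics/g0.png",cv2.resize(p[150:330,280:480,::-1],None,fx=4,fy=4)[:600])
print(manip.current_time(),manip.current_force())
manip.set_gripper(0.0,50)
print(manip.current_time(),manip.current_grip_width(),manip.current_force())
p,d=manip.grab_frame("scene");cv2.imwrite("pics/g1.png",cv2.resize(p[150:330,280:480,::-1],None,fx=3,fy=3))
E
```

```text
5.25 [ 0.0969  1.0049 -0.4163]
5.5917 0.24592440197447354 [1.1311 0.316  4.2732]
```

View pics/g1.png

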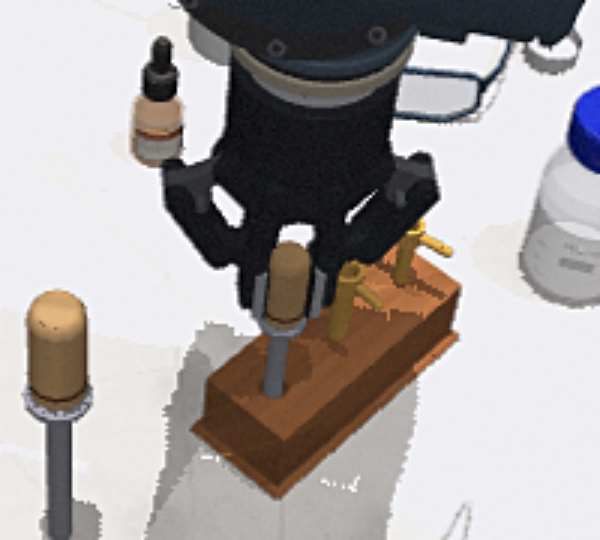

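```bash
python3 - <<'E'
from h import *
R=Rdown(np.deg2rad(-114.6))
manip.move_l((.4413,-.3352,.20),max_speed=.12)
print(manip.current_force())
manip.move_l((.4413,-.3352,.305),max_speed=.2)
manip.move_ptp((.5726,-.1508,.288),R)
manip.dwell(.2)
print(manip.current_time(),manip.current_grip_width(),manip.current_force(),manip.current_ft_torque(),manip.current_ee_pos())
for c in ["scene","top"]:
    p,d=manip.grab_frame(c);cv2.imwrite(f"pics/{c}1.png",p[:,:,::-1]);np.save(f"{c}1.npy",d)
    a=p[:,:,::-1]
    if c=="scene": crop(c,a,180,90,110,200,3,"pics/s_a.png")
    else: crop(c,a,180,130,140,140,4,"pics/t_a.png")
E
```

```text
[-1.1614  0.9195 -1.6875]
8.275 0.24832578558178636 [-0.5155 -0.1818 -1.0474] [ 0.0637 -0.0269 -0.0119] [ 0.5721 -0.1521  0.2881]
```

View pics/s_a.png

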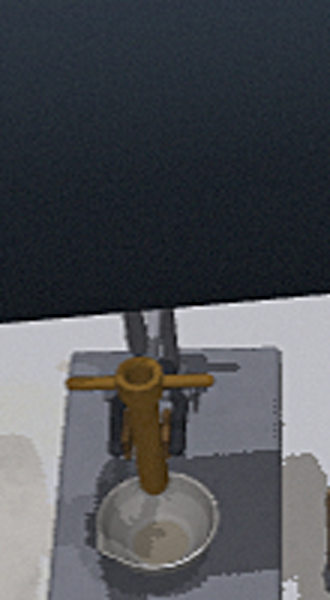

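View pics/t_a.png

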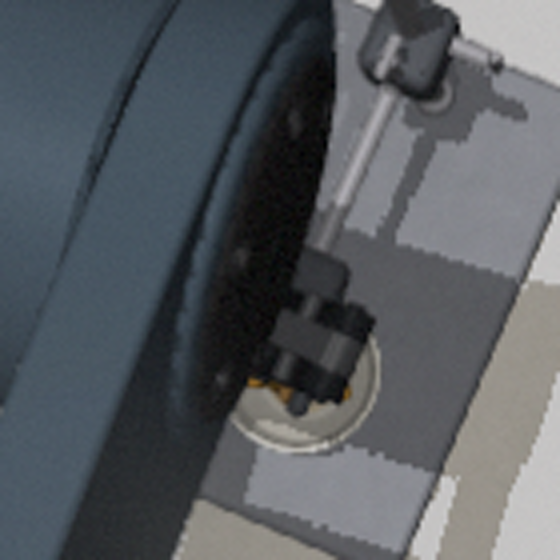

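```bash
python3 - <<'E'
from h import *
R=Rdown(np.deg2rad(-114.6))
manip.move_ptp((.47,-.06,.17),R)
manip.dwell(.3)
print(manip.current_time(),manip.current_force(),manip.current_ee_pos(),manip.current_tcp_rot())
for c in ["scene","top"]:
    p,d=manip.grab_frame(c);cv2.imwrite(f"pics/{c}2.png",p[:,:,::-1]);np.save(f"{c}2.npy",d)
e=manip.current_ee_pos()
for h in (0,97,101,127): print(h,proj("scene",e+[0,0,-.108+h/1000]),proj("top",e+[0,0,-.108+h/1000]))
E
```

```text
9.425 [ 0.5158 -0.2798 -1.0504] [ 0.4706 -0.0604  0.1704] [[ 0.0009 -0.4167 -0.909 ]
 [-0.0002 -0.909   0.4167]
 [-1.     -0.0002 -0.0009]]
0 [202.7764 326.2672] [196.6818 289.554 ]
97 [193.6326 288.6596] [180.8488 291.2746]
101 [193.2223 286.9648] [180.1156 291.354 ]
127 [190.4849 275.6391] [175.1701 291.8891]
```

View pics/scene2.png

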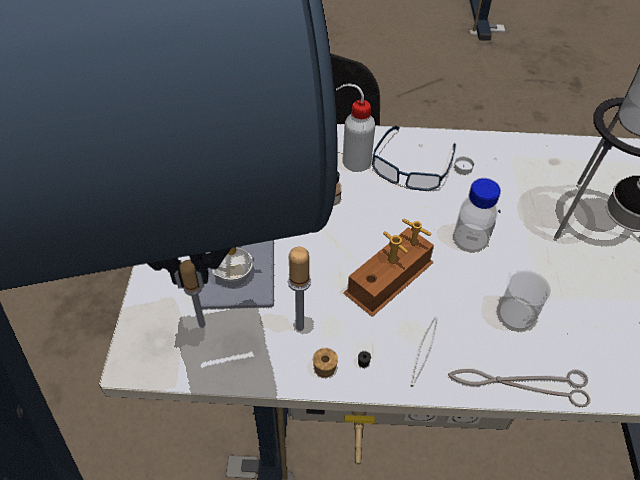

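View pics/top2.png

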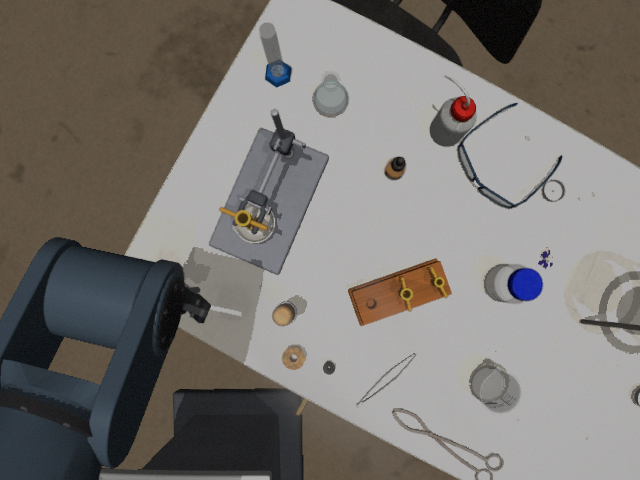

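```bash
python3 - <<'E'
from h import *
t=cv2.imread("pics/top2.png");s=cv2.imread("pics/scene2.png")
a=cv2.resize(s[250:335,165:235],None,fx=7,fy=7,interpolation=cv2.INTER_CUBIC)
crop("s",s,165,250,70,85,7,"pics/s_rod.png")
crop("t",t,345,280,50,45,10,"pics/t_hole.png")
crop("s",s,345,255,60,60,9,"pics/s_hole.png")
E
```

```text
(no output)
```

View pics/s_rod.png

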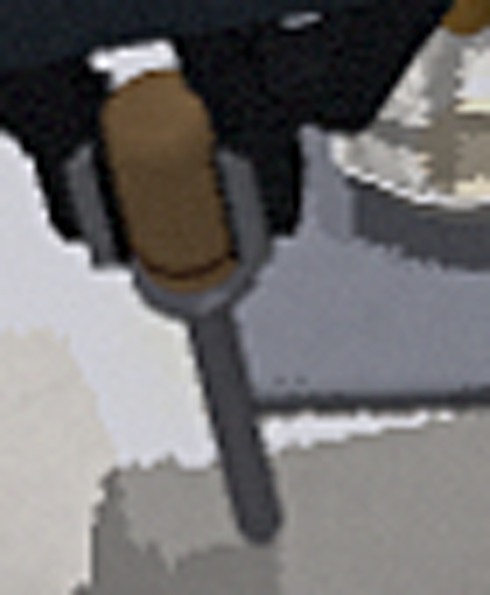

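View pics/t_hole.png

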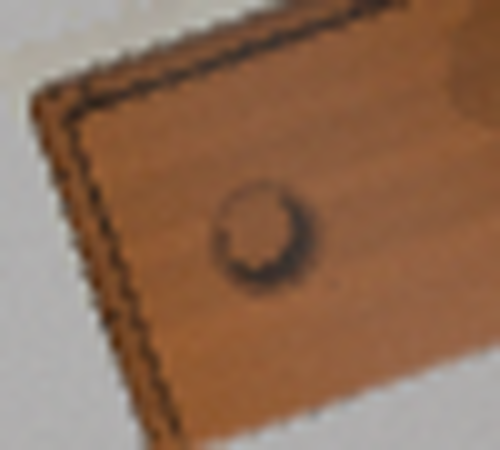

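View pics/s_hole.png

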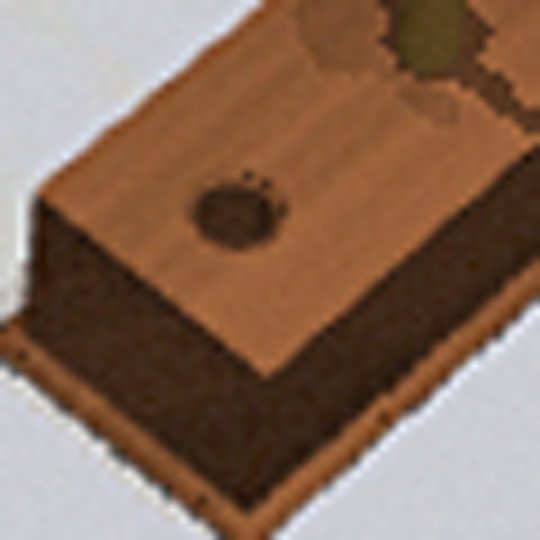

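```bash
cat >> h.py <<'E'
from scipy.spatial.transform import Rotation as Ro
R0=Rdown(np.deg2rad(-114.6))
L=.108
M=np.array([.5726,-.1508,.165]); C=M+.131*ex; C[2]=.118
def pose(s,th,xy):
    Q=Ro.from_rotvec(-th*ey).as_matrix()
    P0=np.array([xy[0],xy[1],.165-s+L])
    return C+Q@(P0-C), Q@R0
def force(n=4):
    f=[]
    for _ in range(n): f.append(manip.current_force()); manip.dwell(.01)
    return np.mean(f,0)
def loc(f): return np.array([f@ex,f@ey,f[2]])
E
python3 - <<'E'
from h import *
c=np.array([.5716,-.1508])
P,_=pose(-.02,0,c); manip.move_ptp(P,R0)
P,_=pose(-.006,0,c); manip.move_l(P,R0,max_speed=.08); manip.dwell(.2)
e=manip.current_ee_pos();print(manip.current_time(),e-P)
tare=force(10);np.save("tare.npy",tare);print("tare",loc(tare))
bias=(P-e)[:2]
xy=c+bias
for s in np.arange(-.004,.0121,.002):
    P,R=pose(s,0,xy); manip.move_l(P,R,max_speed=.03)
    f=loc(force()-tare); print(round(s*1e3),f,(manip.current_ee_pos()-P)*1e3,manip.current_time())
    if f[2]>5: break
    sh=np.clip(f[:2]*2e-4,-5e-4,5e-4); sh[abs(f[:2])<1]=0
    xy=xy+sh[0]*ex[:2]+sh[1]*ey[:2]
np.save("xy.npy",xy);print(xy-c-bias)
E
```

```text
10.8083 [0.     0.0001 0.0002]
tare [ 0.266  -0.0194 -1.1573]
-4 [-0.2998 -0.1784  0.1695] [-0.0445 -0.0031 -0.0826] 11.175
-2 [-0.2758 -0.0571  0.604 ] [-0.0199 -0.0041 -0.0875] 11.4583
0 [ 0.2836 -0.4257  0.2581] [-0.0374  0.0012 -0.1035] 11.7417
2 [-0.3383  0.2578  0.135 ] [-0.0413  0.0147 -0.1008] 12.025
4 [-0.4623  0.0544  0.1295] [-0.0359  0.0041 -0.0858] 12.3083
6 [-0.2561 -0.0163  0.171 ] [-0.008   0.0249 -0.0518] 12.5917
8 [-0.2179 -0.4022  0.2997] [-0.0438  0.0072 -0.0953] 12.875
10 [-0.4271 -0.1113  0.8974] [-0.038  -0.0052 -0.0855] 13.1583
12 [ 0.0117 -0.4991 -0.128 ] [-0.0415  0.0075 -0.087 ] 13.4417
[0. 0.]
```

```bash
python3 - <<'E'
from h import *
xy=np.load("xy.npy");tare=np.load("tare.npy");xy0=xy.copy()
ss=list(np.arange(.017,.053,.005))+list(np.arange(.0535,.068,.0015))
for s in ss:
    P,R=pose(s,0,xy); manip.move_l(P,R,max_speed=.03)
    f=loc(force(3)-tare); print(round(s*1e3,1),f,manip.current_time())
    if f[2]>2.0: 
        f=loc(force(5)-tare);print(f)
        if f[2]>1.5:break
    sh=np.clip(f[:2]*2e-4,-5e-4,5e-4); sh[abs(f[:2])<.8]=0
    xy=xy+sh[0]*ex[:2]+sh[1]*ey[:2]
np.save("xy.npy",xy);print((xy-xy0)*1e3,s);np.save("s.npy",s)
p,d=manip.grab_frame("scene");crop("",p[:,:,::-1],180,150,110,160,4,"pics/s_b.png")
E
```

```text
17.0 [-0.0105 -0.0899  0.6234] 13.7833
22.0 [-0.6437 -0.1334  0.5748] 14.125
27.0 [-0.2704 -0.1294 -0.0591] 14.4667
32.0 [-0.4676 -0.0538 -0.0397] 14.8083
37.0 [-1.0213 -0.295   0.4186] 15.15
42.0 [-0.3513  0.2382  0.009 ] 15.4917
47.0 [-0.768  -0.5604  0.5648] 15.8333
52.0 [ 0.8012 -0.5284 -0.0385] 16.175
53.5 [ 0.0363 -0.2396 -0.2257] 16.45
55.0 [-0.1534 -0.1824 -0.0239] 16.725
56.5 [-0.8455  0.0946  0.1163] 17.0
58.0 [-0.293   0.1775  0.4248] 17.275
59.5 [-0.408   0.1306  0.0561] 17.55
61.0 [-0.458  -0.1906  0.3977] 17.825
62.5 [0.0169 0.3556 1.8551] 18.1
64.0 [-0.1566  0.0672  4.231 ] 18.375
[-0.0344 -0.1307  4.4044]
[-0.1938  0.0887] 0.064
```

View pics/s_b.png

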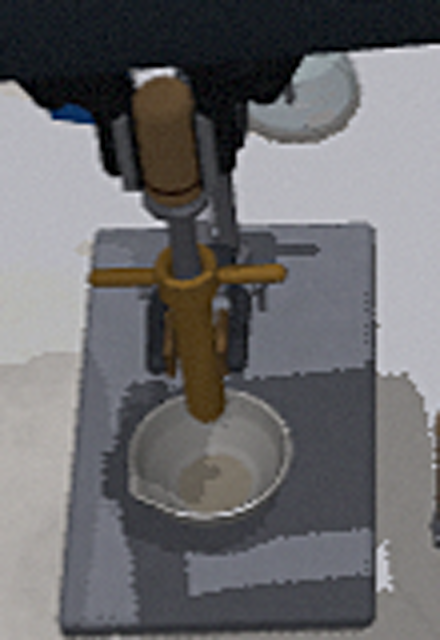

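```bash
python3 - <<'E'
from h import *
xy=np.load("xy.npy");tare=np.load("tare.npy");xy0=xy.copy()
s=.064;thc=0.;k=.0047
f=loc(force(4)-tare); n=0;peak=0
while n<60:
    F=max(f[2],0);th=k*F
    s=s+(thc-th)*.131
    s2=s+.0006;thc=th
    P,R=pose(s2,thc,xy);manip.move_l(P,R,max_speed=.02);s=s2
    f=loc(force(3)-tare);n+=1;peak=max(peak,f[2])
    print(n,round(s*1e3,2),round(th,4),f,round(manip.current_time(),2))
    if f[2]>15 or np.hypot(f[0],f[1])>4: print("BIND");break
    if peak>4 and f[2]<1.2: print("FREE");break
    if s-(k*f[2]-thc)*.131>.0785: print("DEEP");break
    sh=np.clip(f[:2]*2e-4,-5e-4,5e-4); sh[abs(f[:2])<.8]=0
    xy=xy+sh[0]*ex[:2]+sh[1]*ey[:2]
np.save("xy.npy",xy);np.save("st.npy",[s,thc]);print((xy-xy0)*1e3)
E
```

```text
1 61.81 0.0213 [-0.2107 -0.4157  5.2019] 18.77
2 62.0 0.0244 [-0.4601  0.1311  6.6527] 19.05
3 61.7 0.0313 [-0.5401 -0.0572  7.0757] 19.32
4 62.04 0.0333 [-0.4517 -0.1359  8.0703] 19.6
5 62.03 0.0379 [-1.3872 -0.2485  8.6767] 19.88
6 62.26 0.0408 [-1.0334 -0.2192  9.7623] 20.15
7 62.19 0.0459 [-0.9121 -0.2364 10.0397] 20.43
8 62.62 0.0472 [-0.8067 -0.3847 11.0669] 20.7
9 62.59 0.052 [-0.8176 -0.4042 11.5654] 20.98
10 62.88 0.0544 [-0.9719 -0.92   12.6338] 21.25
11 62.82 0.0594 [-0.3117  0.2609  9.3968] 21.52
12 65.41 0.0442 [-0.3387 -0.1071 10.3645] 21.8
13 65.42 0.0487 [-0.3718  0.4259  9.9752] 22.07
14 66.26 0.0469 [-0.169  -0.5179  9.7954] 22.35
15 66.97 0.046 [-0.7758 -0.1852 11.1467] 22.62
16 66.74 0.0524 [-0.1694  0.361  10.0956] 22.9
17 67.98 0.0474 [-0.0601  0.4565 10.9204] 23.18
18 68.08 0.0513 [-0.8231  0.053  10.9662] 23.45
19 68.65 0.0515 [-0.1815  0.4949 12.0535] 23.73
20 68.58 0.0567 [-0.159   0.3759  8.7812] 24.0
21 71.19 0.0413 [-0.0956 -0.0619 10.2519] 24.27
22 70.89 0.0482 [-0.2254  0.1745 11.1425] 24.55
23 70.94 0.0524 [1.8104 0.2959 5.4948] 24.82
24 75.02 0.0258 [4.0645 0.8622 0.7   ] 25.13
BIND
[-0.9752  0.2441]
```

```bash
python3 - <<'E'
from h import *
xy=np.load("xy.npy");tare=np.load("tare.npy")
xy0=xy-np.array([-.9752,.2441])*1e-3
for s,th in [(.0755,.012),(.0745,0)]:
    P,R=pose(s,th,xy0);manip.move_l(P,R,max_speed=.03);print(loc(force(3)-tare))
np.save("xy.npy",xy0)
manip.dwell(.1)
p,d=manip.grab_frame("scene");crop("",p[:,:,::-1],180,150,110,160,4,"pics/s_c.png")
print(manip.look_for("scene","plug"),manip.current_time())
E
```

```text
[-0.3136  0.2241 -0.0038]
[-0.0762 -0.2142 -0.1528]
[] 25.8833
```

View pics/s_c.png

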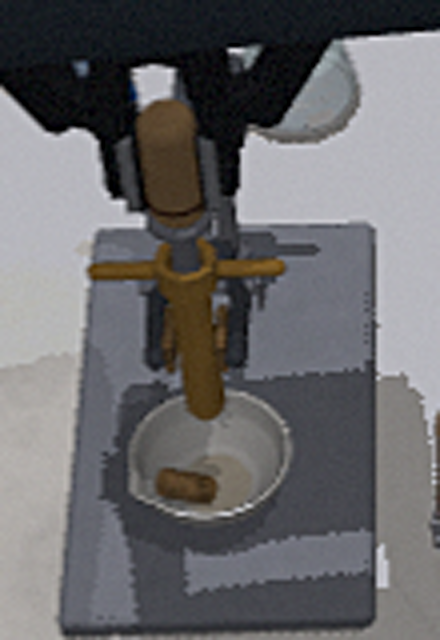

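```bash
python3 - <<'E'
from h import *
xy=np.load("xy.npy");tare=np.load("tare.npy")
for s,v in [(.055,.05),(.03,.08),(0,.08),(-.03,.1)]:
    P,R=pose(s,0,xy);manip.move_l(P,R,max_speed=v);print(loc(force(3)-tare))
ht=atz("top",un(264,237,10,345,280),.05);hs=atz("scene",un(237,213,9,345,255),.05)
print(ht,hs)
h=(.4413,-.3352)
manip.move_ptp((*h,.29),R0);manip.move_l((*h,.185),R0,max_speed=.15);manip.dwell(.2)
e=manip.current_ee_pos();print(e,manip.current_force())
p,d=manip.grab_frame("scene");cv2.imwrite("pics/scene3.png",p[:,:,::-1]);crop("",p[:,:,::-1],330,190,90,110,5.4,"pics/s_d.png")
for q in (0,97): print(q,(proj("scene",e+[0,0,-.108+q/1000])-[330,190]+.5)*5.4-.5)
print("hole",(proj("scene",hs)-[330,190]+.5)*5.4-.5,manip.current_time())
E
```

```text
[-0.6875  0.444   0.1467]
[ 0.1316  0.1366 -0.111 ]
[-0.0077  0.5797  0.1492]
[ 0.1829  0.1951 -0.9377]
[ 0.4417 -0.3359  0.05  ] [ 0.4422 -0.3346  0.05  ]
[ 0.4416 -0.3354  0.1858] [ 0.478  -0.3713 -1.5929]
0 [234.2931 422.4567]
97 [264.0923 204.0363]
hole [223.  478.6] 29.9667
```

View pics/s_d.png

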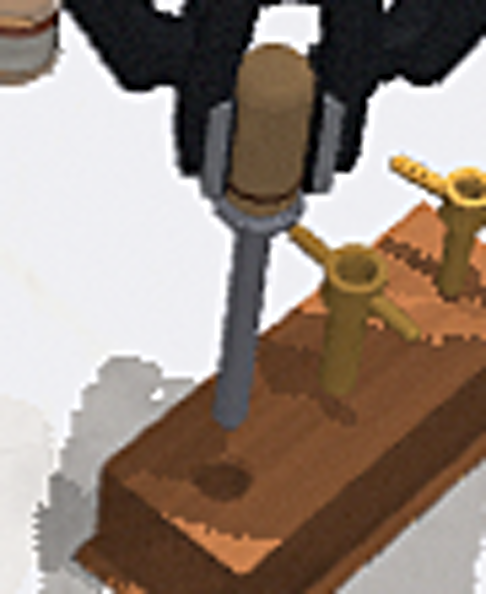

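```bash
python3 - <<'E'
from h import *
tare=force(6);h=np.array([.4413,-.3350])
print(manip.current_time())
z=.185
while z>.110:
    z-= .004 if z>.128 else .002
    if z<.1145: z+=.001
    manip.move_l((*h,z),R0,max_speed=.04)
    f=force(3)-tare; print(round(z,4),f)
    if f[2]>3: break
    sh=np.clip(f[:2]*2e-4,-5e-4,5e-4); sh[abs(f[:2])<.8]=0; h=h+sh
print(h,manip.current_time(),manip.current_ee_pos()); np.save("h.npy",h)
p,d=manip.grab_frame("scene");crop("",p[:,:,::-1],320,200,100,110,5,"pics/s_e.png")
E
```

```text
30.0167
0.181 [ 0.1107  0.4501 -0.596 ]
0.177 [-0.0605 -0.2787 -0.2159]
0.173 [0.0738 0.169  0.2821]
0.169 [-0.3551  0.1466 -0.3305]
0.165 [-0.2773 -0.029   0.2078]
0.161 [-0.3917 -0.6422 -0.0717]
0.157 [-0.5273  0.3811 -0.3631]
0.153 [-0.0325  0.2997 -0.8615]
0.149 [-0.6621 -0.1687 -0.3579]
0.145 [-0.1553  0.2948 -0.5564]
0.141 [-0.1     0.432  -0.4176]
0.137 [-0.5119 -0.0736 -0.0233]
0.133 [-0.4385  0.1369 -0.0537]
0.129 [-0.5675  0.0754 -0.3358]
0.125 [-0.2298 -0.3926 -0.0169]
0.123 [ 0.2079  0.0593 -0.1678]
0.121 [-0.6498  0.0287  0.0003]
0.119 [-0.3219  0.2004  0.3774]
0.117 [ 0.4363 -0.1438 -0.3746]
0.115 [-1.6129  1.8236 13.2466]
[ 0.4413 -0.335 ] 35.5167 [ 0.442  -0.3355  0.1164]
```

View pics/s_e.png

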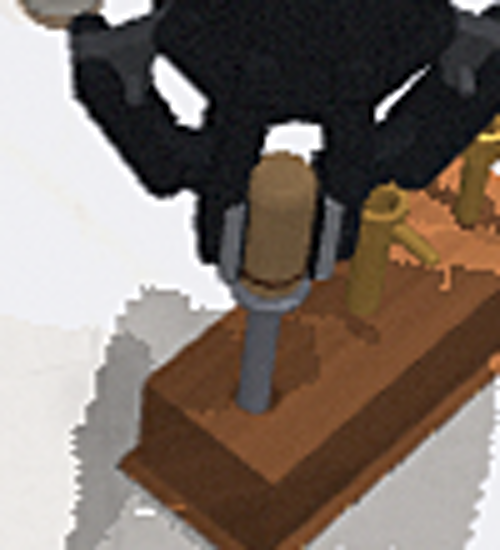

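Seated at the bottom (z = 0.1164). Ease the push, release, retreat.

```bash
python3 - <<'E'
from h import *
h=np.load("h.npy")
manip.move_l((*h,.1165),R0,max_speed=.02)
print(manip.current_force())
manip.set_gripper(.6); manip.dwell(.2)
manip.move_l((*h,.22),R0,max_speed=.12)
manip.move_ptp((.30,.35,.28),R0)
manip.dwell(.3)
for c in ["scene","top"]:
    p,d=manip.grab_frame(c);cv2.imwrite(f"pics/{c}9.png",p[:,:,::-1])
print(manip.look_for("scene","rod"),manip.look_for("top","dish"),manip.look_for("top","bung"))
print(manip.current_time())
E
```

```text
[ 0.2099 -0.1412  2.8462]
[{'at': [0.4371, -0.3319, 0.1282], 'confidence': 0.83}, {'at': [0.6911, -0.2067, 0.225], 'confidence': 0.18}] [{'at': [0.5618, -0.152, 0.0293], 'confidence': 0.67}, {'at': [0.6543, -0.3806, 0.0455], 'confidence': 0.63}] [{'at': [0.3555, -0.211, 0.031], 'confidence': 0.58}, {'at': [0.4394, -0.3342, 0.1584], 'confidence': 0.29}]
40.475
```

View pics/scene9.png

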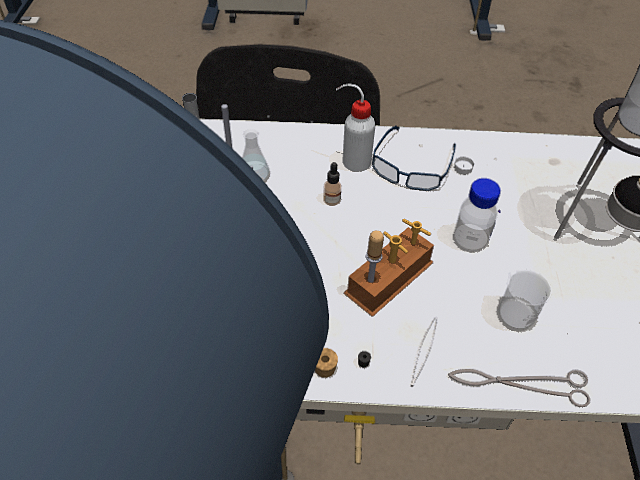

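View pics/top9.png

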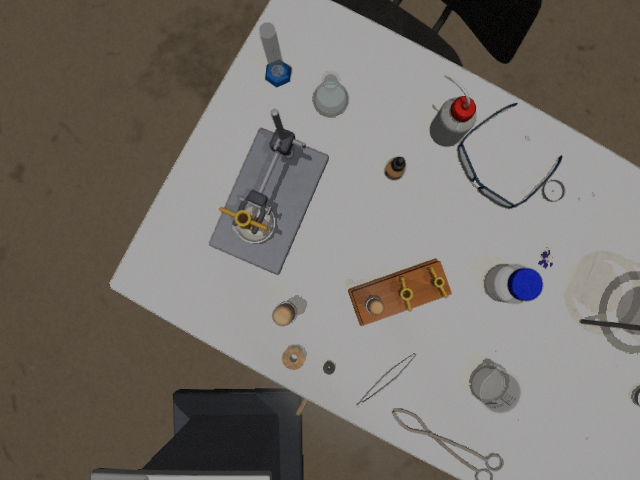

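The rod is back at pixel (376,306) in the top view, as at the start. The dish, bung, bottle and larger rod have not moved.

```bash
python3 -c "
from bench import manip
print(manip.sign_off())"
```

```text
the job is handed in; nothing more can be done
None
```

The cork plug is out of the borer and lying in the dish, and the smaller rod is back in its hole, fully down. I handed the job in at about 40 s of the 58 s allowed.

- **Pressing the plug out:** The rod met the plug about 61 mm down the bore. I pushed slowly and tilted the rod with the borer as it tipped. The push peaked at 12.6 N and the lean at about 0.06 rad.
- **One brief bind:** As the plug let go and the clamp sprang back, the sideways force rose to about 4 N and tripped my limit. I stopped and straightened the rod, and the load went to zero before I drew it out freely.
- **Putting the rod back:** It touched bottom in the hole with a 13 N touch, which I eased before letting go.

**Final checks:**
- A scene picture taken before I drew the rod out shows the plug in the dish. In the last scene picture the arm hides the dish, and in the top view the clamp partly covers it, so I did not see the plug again after that. The plug detector found nothing even when the plug was plainly visible.
- The last pictures show the rod where it stood at the start, and the dish, bung, bottle and larger rod unmoved. The networks' positions agree within their usual few millimetres.

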